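# Press the lids home and hold up the full tin

## Task

Three identical steel storage tins stand on the worktop with their lids sitting a little proud. Press all three lids fully home, then lift tins to compare their weight by feel, setting them gently down again, and so find the full one, the heaviest. Finish with that tin in the fingers, held up upright and still, its underside about 15 cm or more above the worktop, with the two lighter tins left standing on the worktop and nothing else disturbed.

Things in the scene. Friction and masses are not known exactly. Their poses are not given: they have to be found in the camera images.
- tin_left_mid (a point): centre, 38 mm above the underside, of the left one of three identical round brushed-steel tins in a row, 125 mm or more apart: 64 mm across, 76 mm tall with the lid home, z up its axis; grip the plain body, which ends 62 mm up, below the lid. All weigh under 0.4 kg; one, at a different place each time, is at least 0.16 kg heavier than the other two, which may differ by up to 0.03 kg
- tin_left_lid_top (a point): centre of the flat top of that same tin's (tin_left) push-on lid, 64 mm across with a 14 mm skirt, z up; 76 mm above the tin's underside when the lid is fully home
- tin_left_lid (a joint): how far the lid of tin_left stands proud of its seat, in m: 0 fully home, at the start 0.003 to 0.008; it is a tight push fit that slides down under about 7 N, meets a hard stop at 0 and stays where it is pushed
- tin_middle_mid (a point): centre, 38 mm above the underside, of the middle one of three identical round brushed-steel tins in a row, 125 mm or more apart: 64 mm across, 76 mm tall with the lid home, z up its axis; grip the plain body, which ends 62 mm up, below the lid. All weigh under 0.4 kg; one, at a different place each time, is at least 0.16 kg heavier than the other two, which may differ by up to 0.03 kg
- tin_middle_lid_top (a point): centre of the flat top of that same tin's (tin_middle) push-on lid, 64 mm across with a 14 mm skirt, z up; 76 mm above the tin's underside when the lid is fully home
- tin_middle_lid (a joint): how far the lid of tin_middle stands proud of its seat, in m: 0 fully home, at the start 0.003 to 0.008; it is a tight push fit that slides down under about 7 N, meets a hard stop at 0 and stays where it is pushed
- tin_right_mid (a point): centre, 38 mm above the underside, of the right one of three identical round brushed-steel tins in a row, 125 mm or more apart: 64 mm across, 76 mm tall with the lid home, z up its axis; grip the plain body, which ends 62 mm up, below the lid. All weigh under 0.4 kg; one, at a different place each time, is at least 0.16 kg heavier than the other two, which may differ by up to 0.03 kg
- tin_right_lid_top (a point): centre of the flat top of that same tin's (tin_right) push-on lid, 64 mm across with a 14 mm skirt, z up; 76 mm above the tin's underside when the lid is fully home
- tin_right_lid (a joint): how far the lid of tin_right stands proud of its seat, in m: 0 fully home, at the start 0.003 to 0.008; it is a tight push fit that slides down under about 7 N, meets a hard stop at 0 and stays where it is pushed
- matchbox: bystander: small matchbox, 36 x 65 x 16 mm, lying between the left and middle tins; origin at the centre of its underside
- teaspoon: bystander: steel teaspoon, 137 x 28 x 10 mm, lying between the middle and right tins, roughly along x; origin at the centre of its underside
- mug: bystander: striped mug, 80 x 120 x 101 mm, behind the tins, below a wall cabinet that overhangs the worktop from about x = 0.57 m on, its underside 0.47 m up (keep a raised wrist in front of it); origin at the centre of its underside
- spoon_rest: bystander: round glazed saucer, 106 mm across, 15 mm high, behind the tins; origin at the centre of its underside
- honey_jar: bystander: honey jar, 61 mm across, 90 mm tall, behind the tins; origin at the centre of its underside
- pepper_mill: bystander: dark wooden pepper mill, 58 mm across, 165 mm tall, at the back by the hob; origin at the centre of its underside
Things that resemble listed ones, but are neither listed nor needed, are in the scene too. Leave any green or yellow look-alike of the part that bears tin_left_mid alone.

How it is judged:
By the outcome, as a careful person would: the job done as asked, in the order asked, and still so for the second after the job is handed in, while the arm keeps its last pose, push and grip.
It also fails if it takes over 72 s, if anything falls off the work surface, if the arm or the gripper's body presses on something with over 40 N, if the wrist force passes 120 N, or if a joint passes its speed limit or range.

## Robot

A 6-joint arm with a two-finger parallel gripper is mounted at the origin on a cart in front of the work surface, level with it; the furniture and walls round the work are solid. World frame = base frame: x ahead of the robot, y to its left, z up, the work surface at z = 0. Lengths are in m, angles in rad, forces in N, time in s.
With the tool pointing down it reaches from about 0.35 to 0.775 m from the base axis. Payload 7.3 kg.
Tool frame: the origin (TCP) lies on the centre line of the jaws, within the pads' length; the fingertips stand ahead of it and the grasp point (between the pads) lies 11 mm behind it (robot.nose_length is the z of the fingertips in the tool frame, in m); z points along the fingers, y is the line along which they close (so a half turn about z gives the same grasp; the last joint's range is limited). The gripper opens to 92 mm and grips with 3 to 60 N. Pads are 19 mm wide; open, the fingers measure 130 mm over their backs; the gripper's body (75 mm by 190 mm) begins 47 mm behind the grasp point.
Start: joints at [-0.146, 0.342, 1.524, -0, 1.275, -0.146], TCP at [0.525, 0, 0.21] pointing down, gripper open.
Joint ranges: [-2.53, 2.53], [-0.77, 2.02], [0.04, 2.7], [-1, 4.14], [0.28, 2.66], [-3.11, 3.11]. Speed limits (rad/s): [2.57, 2.57, 3.14, 3.14, 3.14, 3.14].

## Interface

Orientations are given as [roll, pitch, yaw] about the fixed x, y, z axes, in that order (R = Rz(yaw) Ry(pitch) Rx(roll)).
In Python, from cell import robot, cams gives the robot as it stands. The module is installed in compiled form; this text tells all that it offers.
- The arm moves only by the tool carry_out, never from a script. Its argument "deltas" is a list of rows, each a list of 7 numbers: the shift along the tool's x, y, z in cm, then the turn, a rotation vector about the tool's x, y, z in rad, then the opening, from 0 (shut) to 1 (fully open). A call has exactly 8 rows; each row shifts and turns the commanded pose from where the row before left it, along the tool's axes as they then stand; what a row does not reach is not made up. A row lasts 1/12 s, in which the tool goes at most 41.7 mm and 7.16 degrees, less where a joint would pass 70% of its speed; a pose out of reach is approached as far as the arm can. A call is refused whole if a number of a shift passes 4.17 or a number of a turn 0.125, either way. A call with a gripper value outside its range is refused whole. The fingers move at their own pace and stop on an object; "force" is the grip in N (left out, the last holds). Time passes only in rows, so rows that do not move let the fingers close, or fill a call up. It gives the time, the measured TCP pose, the force, the opening and the grip force at its end, in the units of the state.
- robot.observe(): the state, without advancing time (a new reading comes with each control period).
- cams.read_camera(name): name is "scene" or "side" or "wrist"; returns a dict with "image" (384x512x3 uint8, blue, green, red), "depth" (384x512 float32, m along the optical axis (not along the pixel's ray), 0 where there is no reading), "fx", "fy", "cx", "cy" (pixels), "world_to_cam" (4x4, takes a point from world to camera coordinates). Camera axes: x right, y up, looking along -z (the intrinsics and any distortion apply to the point x, -y, -z); pixel columns grow to the right and rows downward; lengths in m; the calibration is good to about 2 mm. The wrist camera is an equidistant fisheye: a pixel r from the principal point sees the ray r / f radians off the axis. A picture is of the moment at which its call begins.
- robot.hand_in(): hands the job in; it is judged then, once.
The state is a dict: "time": time; "qpos": joint angles; "qvel": joint speeds; "joint_efforts": joint torques, N m; "tool_pos": TCP position; "tool_rot": TCP orientation; "contact_force": force on the tool from outside, world axes, zero at the start; "torque": the same for the moment, N m; "opening": finger opening in m; "grip_force": force on a finger pad.
Only numpy, scipy, OpenCV 4.12 (cv2) and the standard library are available. Lean on these libraries where they do the work, as an engineer would, in place of code of your own. Each camera call takes 0.05 s, during which the arm holds its last target. There are 200 camera calls.

## Working session

There is one attempt and no reset: what is moved stays moved. The work goes in short steps, Python scripts to look and compute and a tool call to move; the robot and the scene stay as the last step left them, time stands still between calls to the robot, and variables do not carry over. Pictures are saved under pics/ and viewed, at most 10 in all, crops included, and the job is handed in when it is done.

Besides the shell and the picture viewer there is one more tool, called after ">>>" as a command line: name --pt "numbers of a row" for each row, then --argument value for the rest. carry_out: Moves the arm, as the interface text tells. Its arguments: {"type":"object","properties":{"deltas":{"type":"array","items":{"type":"array","items":{"type":"number"}}},"force":{"type":"number"}},"required":["deltas"]}

```bash
mkdir -p pics
python3 - <<'E'
from cell import robot,cams
import cv2,numpy as np
s=robot.observe()
print({k:np.round(v,3).tolist() for k,v in s.items()},robot.nose_length)
ims=[]
for n in("scene","side","wrist"):
    d=cams.read_camera(n); np.savez(n+".npz",**d); ims.append(d["image"]); print(n,d["fx"],d["cx"],d["cy"],np.round(d["world_to_cam"],3).tolist())
cv2.imwrite("pics/a.png",cv2.resize(ims[0],(796,597)))
cv2.imwrite("pics/b.png",cv2.resize(np.hstack(ims[1:]),(800,300)))
E
```

```text
{'time': 0.0, 'qpos': [-0.146, 0.343, 1.525, -0.0, 1.275, -0.146], 'qvel': [0.0, -0.001, -0.0, -0.001, 0.002, 0.0], 'joint_efforts': [0.001, -43.125, -24.422, 0.072, 0.056, -0.0], 'tool_pos': [0.525, 0.0, 0.21], 'tool_rot': [-3.14, -0.0, 1.571], 'contact_force': [0.56, -0.778, -0.931], 'torque': [0.016, -0.03, -0.049], 'grip_force': 0.0, 'opening': 0.092} 0.008
scene 456.914937609747 253.5675657893206 190.53842333501896 [[0.791, -0.611, -0.013, -0.472], [0.442, 0.556, 0.704, -0.274], [-0.423, -0.563, 0.71, -1.09], [0.0, 0.0, 0.0, 1.0]]
side 368.36640255275825 259.7067425419578 187.58276804087268 [[-0.92, -0.392, 0.024, 0.452], [0.189, -0.388, 0.902, -0.195], [-0.344, 0.834, 0.431, -0.734], [0.0, 0.0, 0.0, 1.0]]
wrist 297.3186396354542 256.31353278155495 185.08840439697676 [[1.0, 0.001, -0.001, -0.525], [-0.001, 0.965, -0.262, 0.033], [0.001, 0.262, 0.965, -0.39], [0.0, 0.0, 0.0, 1.0]]
```

View pics/a.png

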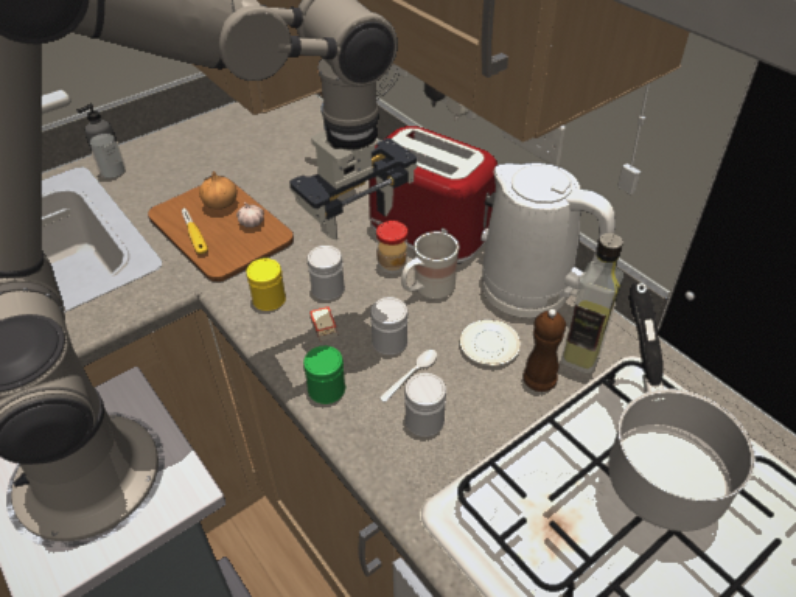

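View pics/b.png

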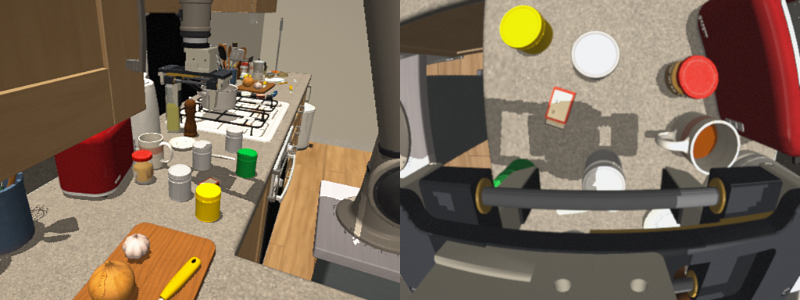

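The scene picture shows three steel tins with lids at about (325,258), (390,312) and (425,390) in the enlarged view. The yellow (266,283) and green (324,375) look-alikes aren't brushed steel, so I'll leave them alone.

```bash
cat > h.py <<'E'
import numpy as np,cv2
def cloud(d):
    v,u=np.mgrid[:384,:512]; z=d["depth"]
    p=np.stack([(u-d["cx"])/d["fx"]*z,-(v-d["cy"])/d["fy"]*z,-z],-1)
    T=np.linalg.inv(d["world_to_cam"]); return p@T[:3,:3].T+T[:3,3]
def lids(d,seeds):
    P=cloud(d)
    for n,s in seeds.items():
        m=(np.hypot(P[...,0]-s[0],P[...,1]-s[1])<.06)&(P[...,2]>.068)&(P[...,2]<.1)&(d["depth"]>0)
        q=P[m]; zt=np.median(q[q[:,2]>np.percentile(q[:,2],60)-.004][:,2])
        t=q[abs(q[:,2]-zt)<.004]
        c,r=cv2.minEnclosingCircle(t[:,:2].astype(np.float32))
        print(n,len(t),"z",zt.round(4),"mean",t[:,:2].mean(0).round(4),"enc",np.round(c,4),round(r,4))
E
python3 - <<'E'
from h import *
d=np.load("scene.npz");P=cloud(d)
px=dict(L=(325,258),M=(390,312),R=(425,390),green=(324,360),yellow=(266,270),match=(322,320),spoon=(427,358),spoonend=(388,397))
seeds={}
for n,(u,v) in px.items():
    p=P[int(v/1.555),int(u/1.555)]; print(n,p.round(3)); 
    if n in"LMR":seeds[n]=p
lids(d,seeds)
print("side");lids(np.load("side.npz"),seeds)
s=d["image"]; cv2.imwrite("pics/c.png",cv2.resize(s[150:290,150:310],None,fx=4,fy=4,interpolation=cv2.INTER_CUBIC))
E
```

```text
L [0.52 0.11 0.08]
M [ 0.528 -0.075  0.081]
R [ 0.47  -0.242  0.083]
green [ 0.383 -0.091  0.076]
yellow [0.419 0.152 0.076]
match [0.457 0.034 0.017]
spoon [ 0.555 -0.144  0.002]
spoonend [ 0.45  -0.17   0.004]
L 268 z 0.0834 mean [0.5164 0.1064] enc [0.517  0.1067] 0.0327
M 337 z 0.0825 mean [ 0.5274 -0.075 ] enc [ 0.5298 -0.0744] 0.0341
R 443 z 0.0845 mean [ 0.4689 -0.2439] enc [ 0.4697 -0.243 ] 0.0329
side
L 402 z 0.0836 mean [0.5158 0.112 ] enc [0.5168 0.11  ] 0.0321
M 236 z 0.0826 mean [ 0.5272 -0.0687] enc [ 0.529  -0.0704] 0.0319
R 172 z 0.0846 mean [ 0.4701 -0.2379] enc [ 0.4714 -0.2389] 0.0339
```

View pics/c.png

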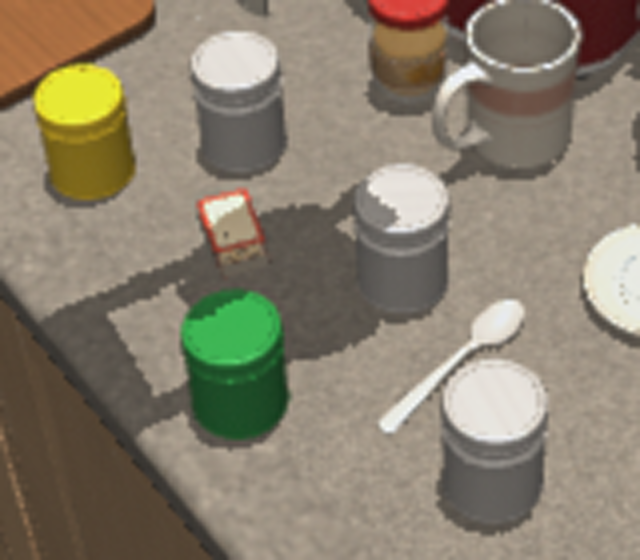

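All three are plain steel with the lids proud, matching the description. In the crop their lids are at (237,62), (403,200) and (494,402). Estimates: L (0.517,0.1085), M (0.529,-0.0725), R (0.4705,-0.241). I'll start with R, fingers closing, and turn the gripper so it closes along y.

>>> carry_out --pt "-4 -0.9 0 0 0 0 0" --pt "-4 -0.9 0 0 0 0 0" --pt "-4 -0.9 0 0 0 0 0" --pt "-4 -0.9 0 0 0 0 0" --pt "-4 -0.9 0 0 0 0 0" --pt "-4 -0.9 0 0 0 0 0" --pt "0 0 2 0 0 -0.12 0" --pt "0 0 2 0 0 -0.12 0" --force 20

```text
time: 0.82
tool_pos: [0.4707, -0.2429, 0.1704]
tool_rot: [3.14, 0.002, 1.812]
contact_force: [-0.2, 1.4, -0.6]
opening: 0.0431
grip_force: 0.0
```

>>> carry_out --pt "0 0 1 0 0 -0.12 0" --pt "0 0 1 0 0 -0.12 0" --pt "0 0 1 0 0 -0.12 0" --pt "0 0 1 0 0 -0.12 0" --pt "0 0 0 0 0 -0.12 0" --pt "0 0 0 0 0 -0.12 0" --pt "0 0 0 0 0 -0.12 0" --pt "0 0 0 0 0 -0.12 0"

```text
time: 1.48
tool_pos: [0.4708, -0.2398, 0.13]
tool_rot: [3.141, -0.001, 2.777]
contact_force: [-0.6, 0.6, 0.3]
opening: 0.0003
grip_force: 0.0
```

>>> carry_out --pt "0 0 0 0 0 -0.12 0" --pt "0 0 0 0 0 -0.12 0" --pt "0 0 0 0 0 -0.12 0" --pt "0 0 0 0 0 -0.011 0" --pt "0 0 0 0 0 0 0" --pt "0 0 0 0 0 0 0" --pt "0 0 0 0 0 0 0" --pt "0 0 0 0 0 0 0"

```text
time: 2.15
tool_pos: [0.471, -0.24, 0.1303]
tool_rot: [3.142, 0.0, 3.14]
contact_force: [-0.5, 0.4, 0.6]
opening: 0.0005
grip_force: 0.0
```

Run:
```python
from cell import robot,cams
from h import *
s=robot.observe();print({k:np.round(s[k],3).tolist() for k in("tool_pos","tool_rot","qpos","contact_force","time")})
d=cams.read_camera("wrist");np.savez("wrist2.npz",**d);cv2.imwrite("pics/d.png",d["image"])
P=cloud(np.load("scene.npz"))
b=P[(P[...,0]>.35)&(P[...,0]<.75)&(P[...,1]>-.4)&(P[...,1]<.3)&(P[...,2]>.084)&(P[...,2]<.2)]
H,_,_=np.histogram2d(b[:,0],b[:,1],bins=[np.arange(.35,.76,.02),np.arange(-.4,.31,.02)])
print("y from -.4 by .02");[print(round(.35+.02*i,2),"".join("#" if x>3 else "." for x in r)) for i,r in enumerate(H)]
```

```text
{'tool_pos': [0.471, -0.24, 0.13], 'tool_rot': [3.142, 0.0, 3.14], 'qpos': [-0.616, 0.427, 1.632, 0.0, 1.083, -2.186], 'contact_force': [-0.461, 0.42, 0.593], 'time': 2.15}
y from -.4 by .02
0.35 ...................................
0.37 ...................................
0.39 ...................................
0.41 ...................................
0.43 .......##..........................
0.45 ......####.........................
0.47 ......####...............#.........
0.49 .......##......###......###........
0.51 ...............#.#.....####........
0.53 ...............###......###........
0.55 ...................................
0.57 ...................................
0.59 ...................................
0.61 ...................#...##..........
0.63 ..................##..####.........
0.65 ....###..........##.#.####.........
0.67 ....###..........#...#.###..##.....
0.69 ....#............#..##..###........
0.71 ....##............########.........
0.73 #.####.....######...######.........
```

View pics/d.png

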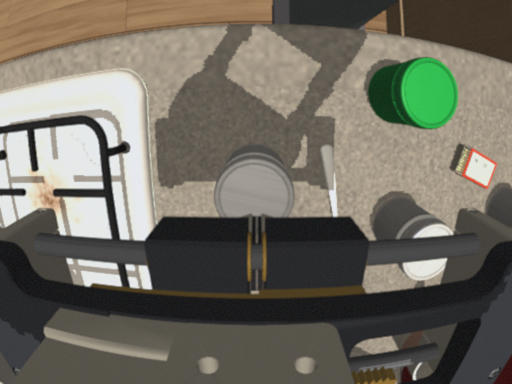

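The picture shows the closed fingers (255,250) over the right tin's lid (255,190). Pressing down.

>>> carry_out --pt "0 0 1.2 0 0 0 0" --pt "0 0 1.2 0 0 0 0" --pt "0 0 1.1 0 0 0 0" --pt "0 0 0.25 0 0 0 0" --pt "0 0 0.25 0 0 0 0" --pt "0 0 0.25 0 0 0 0" --pt "0 0 0.25 0 0 0 0" --pt "0 0 0 0 0 0 0"

```text
time: 2.87
tool_pos: [0.4711, -0.24, 0.0853]
tool_rot: [-3.142, 0.0, -3.141]
contact_force: [-1.1, -0.3, -0.3]
opening: 0.0002
grip_force: 0.0
```

>>> carry_out --pt "0 0 0.1 0 0 0 0" --pt "0 0 0.1 0 0 0 0" --pt "0 0 0.1 0 0 0 0" --pt "0 0 0 0 0 0 0" --pt "0 0 0 0 0 0 0" --pt "0 0 0 0 0 0 0" --pt "0 0 0 0 0 0 0" --pt "0 0 0 0 0 0 0"

```text
time: 3.53
tool_pos: [0.4711, -0.24, 0.0824]
tool_rot: [-3.142, 0.0, -3.141]
contact_force: [0.4, 0.2, -0.3]
opening: 0.0007
grip_force: 0.0
```

Run:
```python
from cell import robot,cams
from h import *
print(robot.nose_length)
d=cams.read_camera("scene");np.savez("scene2.npz",**d)
cv2.imwrite("pics/e.png",cv2.resize(d["image"][180:300,210:330],None,fx=5,fy=5,interpolation=cv2.INTER_CUBIC))
lids(d,dict(R=(.4705,-.241)))
lids(cams.read_camera("side"),dict(R=(.4705,-.241)))
```

```text
0.008
R 310 z 0.0842 mean [ 0.4615 -0.2472] enc [ 0.4684 -0.2431] 0.0318
R 171 z 0.0845 mean [ 0.4702 -0.2381] enc [ 0.471  -0.2399] 0.0322
```

View pics/e.png

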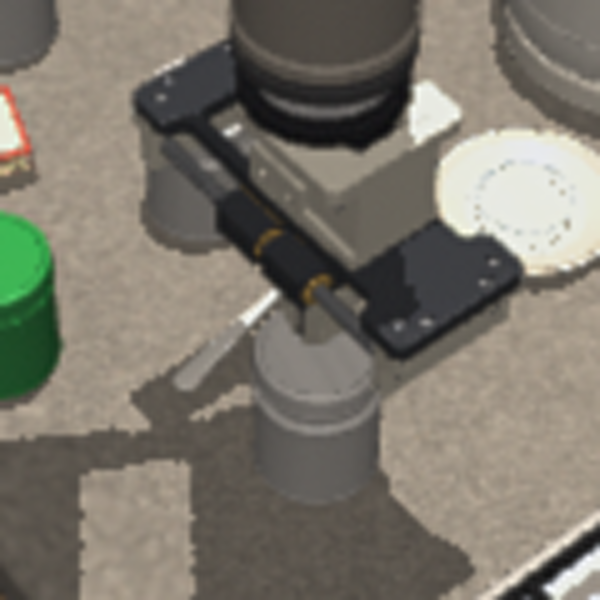

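The fingers (310,310 in the crop) are still just above the right lid (315,350), and there's no contact force. I'll carry on down gently, watching the force.

>>> carry_out --pt "0 0 0.1 0 0 0 0" --pt "0 0 0.1 0 0 0 0" --pt "0 0 0.1 0 0 0 0" --pt "0 0 0 0 0 0 0" --pt "0 0 0 0 0 0 0" --pt "0 0 0 0 0 0 0" --pt "0 0 0 0 0 0 0" --pt "0 0 0 0 0 0 0"

```text
time: 4.3
tool_pos: [0.471, -0.24, 0.0794]
tool_rot: [-3.142, 0.0, -3.141]
contact_force: [-0.0, -0.2, -0.4]
opening: 0.0001
grip_force: 0.0
```

>>> carry_out --pt "0 0 0.1 0 0 0 0" --pt "0 0 0.1 0 0 0 0" --pt "0 0 0.1 0 0 0 0" --pt "0 0 0 0 0 0 0" --pt "0 0 0 0 0 0 0" --pt "0 0 0 0 0 0 0" --pt "0 0 0 0 0 0 0" --pt "0 0 0 0 0 0 0"

```text
time: 4.97
tool_pos: [0.4711, -0.24, 0.0764]
tool_rot: [-3.142, 0.0, -3.141]
contact_force: [-0.2, -0.1, 0.4]
opening: 0.0006
grip_force: 0.0
```

Run:
```python
from cell import robot,cams
from h import *
for n in("side","scene"):
    d=cams.read_camera(n);lids(d,dict(R=(.4705,-.241)))
    P=cloud(d); m=(np.hypot(P[...,0]-.471,P[...,1]+.24)<.028)&(P[...,2]>.07)&(P[...,2]<.2)
    print(n,np.histogram(P[m][:,2],bins=np.arange(.07,.2,.01)))
    v,u=np.where(m&(P[...,2]>.09));print(u.mean(),v.max())
    cv2.imwrite(f"pics/f_{n}.png",d["image"])
    if n=="side":
        u0=int(np.clip(u.mean()-30,0,450));v0=int(np.clip(v.max()-35,0,320));c=d["image"][v0:v0+60,u0:u0+60]
        cv2.imwrite("pics/f.png",cv2.resize(c,None,fx=9,fy=9,interpolation=cv2.INTER_CUBIC))
```

```text
R 157 z 0.0847 mean [ 0.469  -0.2345] enc [ 0.4702 -0.239 ] 0.0318
side (array([  6, 106,  13,  28,  32,  36,  11,   0,   0,   0,   0,  20]), array([0.07, 0.08, 0.09, 0.1 , 0.11, 0.12, 0.13, 0.14, 0.15, 0.16, 0.17,
       0.18, 0.19]))
300.95454545454544 163
R 275 z 0.0844 mean [ 0.4597 -0.2483] enc [ 0.4654 -0.2442] 0.0305
scene (array([  1, 197,   5,  28,  25,  16,   6,   0,   0,   0,   6,  21]), array([0.07, 0.08, 0.09, 0.1 , 0.11, 0.12, 0.13, 0.14, 0.15, 0.16, 0.17,
       0.18, 0.19]))
270.3474576271187 250
```

View pics/f.png

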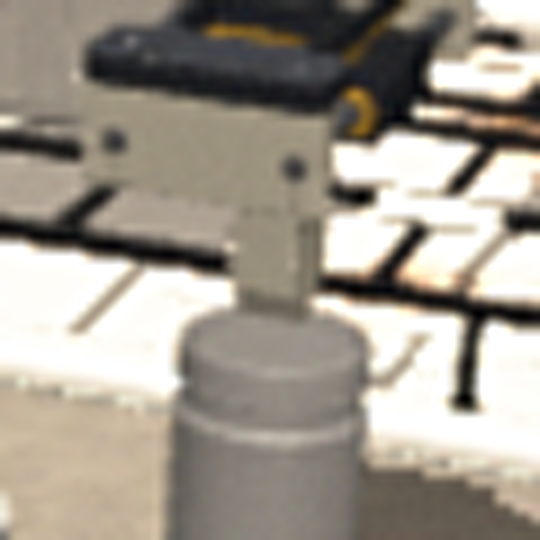

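Run:
```python
from cell import robot,cams
from h import *
s=robot.observe();print({k:np.round(s[k],4).tolist() for k in("tool_pos","qpos","contact_force")})
def f(d,c,r,z0,n):
    P=cloud(d); m=(np.hypot(P[...,0]-c[0],P[...,1]-c[1])<r)&(P[...,2]>z0)&(P[...,2]<z0+.2)&(d["depth"]>0)
    v,u=np.where(m)
    q=P[m]; print(n,len(q)); print(np.histogram(q[:,2],np.arange(z0,z0+.2,.005))[0]); o=np.argsort(q[:,2])[:6]; print(q[o].round(3).tolist(),list(zip(u[o],v[o])))
for n in("side","scene"):
    f(cams.read_camera(n),(.471,-.24),.02,.089,n)
    f(np.load(n+".npz"),(.525,0),.065,.12,n+"0")
```

```text
{'tool_pos': [0.471, -0.24, 0.0764], 'qpos': [-0.6163, 0.4947, 1.693, 0.0001, 0.9537, -2.1873], 'contact_force': [-0.2238, -0.4229, -0.837]}
side 305
[ 0 11 10 13 15 15 17 12  6  1  0  0  0  0  0  0  0  0  0  7  1  0 14 16
 19 18 16 19 19 19 23 19 12  3  0  0  0  0  0  0]
[[0.482, -0.237, 0.094], [0.466, -0.236, 0.094], [0.464, -0.237, 0.094], [0.461, -0.238, 0.094], [0.479, -0.237, 0.094], [0.461, -0.246, 0.094]] [(np.int64(296), np.int64(162)), (np.int64(301), np.int64(163)), (np.int64(302), np.int64(163)), (np.int64(303), np.int64(163)), (np.int64(297), np.int64(162)), (np.int64(304), np.int64(162))]
side0 1001
[  0   0   0   0   0   0   0   0   0   0   0   0   0   0   0   0   0   0
   0   0   0   8  25  37  40  50  46  47  50  47  42  45  44  40  19  26
  86 206  63]
[[0.571, -0.001, 0.227], [0.576, 0.01, 0.227], [0.57, 0.01, 0.228], [0.477, 0.009, 0.228], [0.571, -0.006, 0.229], [0.572, 0.013, 0.229]] [(np.int64(230), np.int64(135)), (np.int64(226), np.int64(136)), (np.int64(228), np.int64(136)), (np.int64(267), np.int64(142)), (np.int64(231), np.int64(134)), (np.int64(227), np.
[... 244 characters left out ...]
46, -0.242, 0.098], [0.46, -0.234, 0.098]] [(np.int64(269), np.int64(248)), (np.int64(268), np.int64(247)), (np.int64(270), np.int64(249)), (np.int64(267), np.int64(245)), (np.int64(270), np.int64(248)), (np.int64(268), np.int64(246))]
scene0 566
[ 0  0  0  0  0  0  0  0  0  0  0  0  0  0  0  0  0  0  0  0  0  9 17 26
 23 35 34 21 28 29 24 12 10  6  8  7 37 97 64]
[[0.476, -0.009, 0.225], [0.57, -0.007, 0.227], [0.574, -0.011, 0.228], [0.571, 0.002, 0.228], [0.571, -0.01, 0.228], [0.571, 0.006, 0.228]] [(np.int64(216), np.int64(154)), (np.int64(246), np.int64(138)), (np.int64(248), np.int64(138)), (np.int64(244), np.int64(136)), (np.int64(247), np.int64(138)), (np.int64(243), np.int64(135))]
```

Both cameras put the fingertips about 16 mm above the reported TCP, so contact should come at TCP z ≈ 0.068 and the lid should be home at about 0.060. I'll check that by feel.

>>> carry_out --pt "0 0 0.2 0 0 0 0" --pt "0 0 0.2 0 0 0 0" --pt "0 0 0.2 0 0 0 0" --pt "0 0 0.1 0 0 0 0" --pt "0 0 0.1 0 0 0 0" --pt "0 0 0.1 0 0 0 0" --pt "0 0 0.1 0 0 0 0" --pt "0 0 0 0 0 0 0"

```text
time: 5.83
tool_pos: [0.471, -0.24, 0.0666]
tool_rot: [-3.141, 0.0, -3.141]
contact_force: [0.0, 1.1, 2.8]
opening: 0.0005
grip_force: 1.4
```

Contact came as predicted.

>>> carry_out --pt "0 0 0.15 0 0 0 0" --pt "0 0 0.15 0 0 0 0" --pt "0 0 0.15 0 0 0 0" --pt "0 0 0.1 0 0 0 0" --pt "0 0 0.1 0 0 0 0" --pt "0 0 0.1 0 0 0 0" --pt "0 0 0 0 0 0 0" --pt "0 0 0 0 0 0 0"

```text
time: 6.5
tool_pos: [0.4711, -0.24, 0.0598]
tool_rot: [-3.141, 0.001, -3.141]
contact_force: [-2.7, 1.8, 9.9]
opening: 0.0006
grip_force: 4.8
```

>>> carry_out --pt "0 0 0.08 0 0 0 0" --pt "0 0 0.08 0 0 0 0" --pt "0 0 0 0 0 0 0" --pt "0 0 0 0 0 0 0" --pt "0 0 0 0 0 0 0" --pt "0 0 0 0 0 0 0" --pt "0 0 0 0 0 0 0" --pt "0 0 0 0 0 0 0"

```text
time: 7.17
tool_pos: [0.4712, -0.2401, 0.0596]
tool_rot: [-3.141, 0.001, -3.141]
contact_force: [-6.6, 4.0, 22.6]
opening: 0.0006
grip_force: 11.0
```

Hard stop at 0.0596 with 22 N, so the right lid is home. On to the middle tin.

>>> carry_out --pt "0 0 -2 0 0 0 0" --pt "0 0 -3 0 0 0 0" --pt "-1.1 3.3 0 0 0 0 0" --pt "-1.2 3.4 0 0 0 0 0" --pt "-1.2 3.4 0 0 0 0 0" --pt "-1.2 3.4 0 0 0 0 0" --pt "-1.1 3.3 0 0 0 0 0" --pt "0 0 0 0 0 0 0"

```text
time: 7.83
tool_pos: [0.5302, -0.0667, 0.1072]
tool_rot: [3.14, 0.001, -3.137]
contact_force: [-0.3, 0.9, 0.1]
opening: 0.0005
grip_force: 0.0
```

>>> carry_out --pt "0 0 1.3 0 0 0 0" --pt "0 0 1.3 0 0 0 0" --pt "0 0 1 0 0 0 0" --pt "0 0 0.25 0 0 0 0" --pt "0 0 0.2 0 0 0 0" --pt "0 0 0.2 0 0 0 0" --pt "0 0 0.15 0 0 0 0" --pt "0 0 0 0 0 0 0"

```text
time: 8.5
tool_pos: [0.5292, -0.0723, 0.0638]
tool_rot: [-3.141, 0.001, 3.141]
contact_force: [-0.1, -0.2, 0.3]
opening: 0.0004
grip_force: 0.0
```

>>> carry_out --pt "0 0 0.15 0 0 0 0" --pt "0 0 0.15 0 0 0 0" --pt "0 0 0.1 0 0 0 0" --pt "0 0 0.1 0 0 0 0" --pt "0 0 0 0 0 0 0" --pt "0 0 0 0 0 0 0" --pt "0 0 0 0 0 0 0" --pt "0 0 0 0 0 0 0"

```text
time: 9.17
tool_pos: [0.5293, -0.0723, 0.0598]
tool_rot: [-3.141, 0.002, -3.141]
contact_force: [-4.0, 0.3, 10.5]
opening: 0.0005
grip_force: 5.4
```

>>> carry_out --pt "0 0 0.1 0 0 0 0" --pt "0 0 0.1 0 0 0 0" --pt "0 0 0 0 0 0 0" --pt "0 0 0 0 0 0 0" --pt "0 0 0 0 0 0 0" --pt "0 0 0 0 0 0 0" --pt "0 0 0 0 0 0 0" --pt "0 0 0 0 0 0 0"

```text
time: 9.83
tool_pos: [0.5295, -0.0724, 0.0596]
tool_rot: [-3.14, 0.003, -3.141]
contact_force: [-8.5, 0.9, 26.0]
opening: 0.0005
grip_force: 12.9
```

The middle lid is home too, at the same stop height. Now the left.

>>> carry_out --pt "0 0 -2 0 0 0 0" --pt "0 0 -3 0 0 0 0" --pt "0.2 3.6 0 0 0 0 0" --pt "0.3 3.6 0 0 0 0 0" --pt "0.3 3.7 0 0 0 0 0" --pt "0.2 3.6 0 0 0 0 0" --pt "0.2 3.6 0 0 0 0 0" --pt "0 0 0 0 0 0 0"

```text
time: 10.5
tool_pos: [0.5164, 0.1144, 0.1067]
tool_rot: [3.14, 0.001, -3.137]
contact_force: [0.4, -0.3, -0.7]
opening: 0.0001
grip_force: 0.0
```

>>> carry_out --pt "0 0 1.3 0 0 0 0" --pt "0 0 1.3 0 0 0 0" --pt "0 0 1 0 0 0 0" --pt "0 0 0.25 0 0 0 0" --pt "0 0 0.2 0 0 0 0" --pt "0 0 0.2 0 0 0 0" --pt "0 0 0.15 0 0 0 0" --pt "0 0 0 0 0 0 0"

```text
time: 11.17
tool_pos: [0.5169, 0.1087, 0.0628]
tool_rot: [3.142, -0.0, 3.141]
contact_force: [-0.9, -0.0, 2.5]
opening: 0.0005
grip_force: 1.4
```

>>> carry_out --pt "0 0 0.15 0 0 0 0" --pt "0 0 0.15 0 0 0 0" --pt "0 0 0.1 0 0 0 0" --pt "0 0 0.1 0 0 0 0" --pt "0 0 0 0 0 0 0" --pt "0 0 0 0 0 0 0" --pt "0 0 0 0 0 0 0" --pt "0 0 0 0 0 0 0"

```text
time: 11.83
tool_pos: [0.5169, 0.1088, 0.0598]
tool_rot: [-3.142, 0.001, 3.142]
contact_force: [-8.5, -0.6, 20.6]
opening: 0.0005
grip_force: 10.4
```

The left lid is home (same stop, 20 N). Before gripping I need to know where the 24 mm offset comes from: biased kinematics or shorter fingers. I'll compare the wrist camera, whose pose depends on the kinematics, with the fixed cameras.

```bash
cat >> h.py <<'E'
def fcloud(d):
    v,u=np.mgrid[:384,:512].astype(float); a=(u-d["cx"])/d["fx"]; b=(v-d["cy"])/d["fy"]; r=np.hypot(a,b)+1e-9
    z=d["depth"]; t=np.tan(np.minimum(r,1.4))*z/r
    p=np.stack([a*t,-b*t,-z],-1); T=np.linalg.inv(d["world_to_cam"]); return p@T[:3,:3].T+T[:3,3]
E
python3 - <<'E'
from h import *
for f,uv in(("wrist.npz",[(380,110),(380,70),(330,200)]),("wrist2.npz",[(255,190),(200,200),(425,85),(350,80),(425,250)])):
    P=fcloud(np.load(f))
    for u,v in uv: print(f,u,v,P[v,u].round(4))
# gripper silhouette heights, fixed cams at TCP z .0764
print(fcloud(np.load("wrist2.npz"))[245:300:6,255].round(3).tolist(),fcloud(np.load("wrist2.npz"))[230:290:10,190].round(3).tolist())
E
```

```text
wrist.npz 380 110 [0.6536 0.0718 0.0902]
wrist.npz 380 70 [0.6911 0.127  0.0014]
wrist.npz 330 200 [ 0.6277 -0.0547 -0.    ]
wrist2.npz 255 190 [ 0.4656 -0.2405  0.0839]
wrist2.npz 200 200 [ 0.5015 -0.3011 -0.0009]
wrist2.npz 425 85 [ 0.376  -0.0963  0.0753]
wrist2.npz 350 80 [ 0.3712 -0.1422  0.0008]
wrist2.npz 425 250 [ 0.4435 -0.1856  0.23  ]
[[0.441, -0.24, 0.227], [0.442, -0.24, 0.229], [0.444, -0.24, 0.229], [0.445, -0.24, 0.231], [0.448, -0.24, 0.229], [0.473, -0.24, 0.192], [0.476, -0.24, 0.193], [0.479, -0.24, 0.193], [0.623, -0.241, -0.0], [0.446, -0.24, 0.246]] [[0.436, -0.258, 0.228], [0.436, -0.257, 0.233], [0.438, -0.257, 0.235], [0.441, -0.257, 0.237], [0.444, -0.258, 0.236], [0.448, -0.258, 0.236]]
```

>>> carry_out --pt "0 0 -2 0 0 0 0" --pt "0 0 -3 0 0 0 0" --pt "0 0 0 0 0 0 1" --pt "0 0 0 0 0 0 1" --pt "0 0 0 0 0 0 1" --pt "0 0 0 0 0 0 1" --pt "0 0 0 0 0 0 1" --pt "0 0 0 0 0 0 1"

```text
time: 12.5
tool_pos: [0.5165, 0.1089, 0.1064]
tool_rot: [-3.141, -0.002, -3.142]
contact_force: [0.6, -0.2, -0.5]
opening: 0.0363
grip_force: 0.0
```

Run:
```python
from cell import robot,cams
from h import *
d=cams.read_camera("side");np.savez("side3.npz",**d)
lids(d,dict(L=(.517,.1087)));print(robot.observe()["tool_pos"],robot.observe()["opening"])
e=cams.read_camera("scene");lids(e,dict(M=(.529,-.0725),R=(.4705,-.241)))
c=d["image"][70:250,150:330]
cv2.imwrite("pics/g.png",cv2.resize(c,None,fx=3.3,fy=3.3,interpolation=cv2.INTER_CUBIC))
```

```text
L 403 z 0.0767 mean [0.516  0.1117] enc [0.5166 0.1091] 0.0321
[0.51659526 0.10896662 0.10652793] 0.03989925586901807
M 323 z 0.0766 mean [ 0.527  -0.0751] enc [ 0.5278 -0.0737] 0.0336
R 449 z 0.0765 mean [ 0.4691 -0.2439] enc [ 0.4692 -0.2427] 0.0321
```

View pics/g.png

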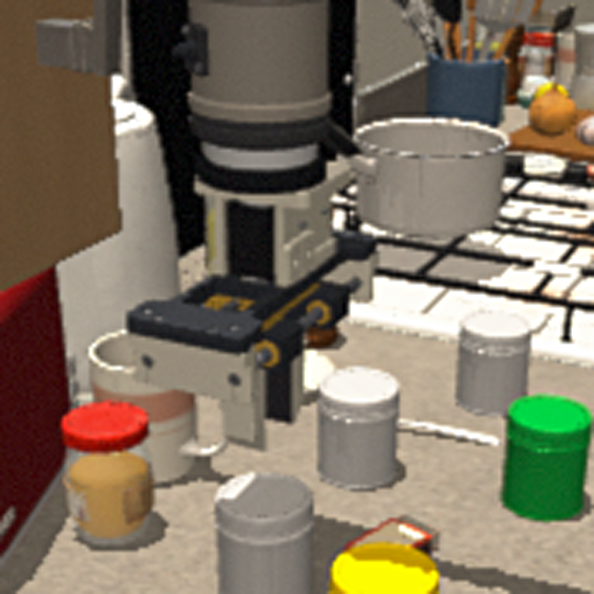

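The kinematics are right, since the wrist camera sees the lid at 0.084. So the fingers really do end about 24 mm short of nominal. All the lids now read 0.0766, home. I'll finish opening, then descend over the left tin and stop with the gripper body just above the lid.

>>> carry_out --pt "0 0 0 0 0 0 1" --pt "0 0 0 0 0 0 1" --pt "0 0 0 0 0 0 1" --pt "0 0 0 0 0 0 1" --pt "0 0 0 0 0 0 1" --pt "0 0 0 0 0 0 1" --pt "0 0 0 0 0 0 1" --pt "0 0 0 0 0 0 1"

```text
time: 13.27
tool_pos: [0.517, 0.109, 0.1073]
tool_rot: [3.142, 0.0, -3.141]
contact_force: [0.1, -0.1, 0.4]
opening: 0.0913
grip_force: 0.0
```

>>> carry_out --pt "0 0 1.5 0 0 0 1" --pt "0 0 2 0 0 0 1" --pt "0 0 2 0 0 0 1" --pt "0 0 1.5 0 0 0 1" --pt "0 0 0.8 0 0 0 1" --pt "0 0 0.4 0 0 0 1" --pt "0 0 0 0 0 0 1" --pt "0 0 0 0 0 0 1"

```text
time: 13.93
tool_pos: [0.5175, 0.1091, 0.0258]
tool_rot: [3.142, 0.001, -3.141]
contact_force: [0.8, -0.7, 0.8]
opening: 0.0919
grip_force: 0.0
```

Run:
```python
from cell import robot,cams
from h import *
s=robot.observe();print(s["tool_pos"],s["opening"],s["contact_force"])
d=cams.read_camera("side")
cv2.imwrite("pics/i.png",cv2.resize(d["image"][120:270,170:320],None,fx=4,fy=4,interpolation=cv2.INTER_CUBIC))
```

```text
[0.51745147 0.1090606  0.02579942] 0.09190042130174869 [ 0.78058287 -0.73846686  0.75745006]
```

View pics/i.png

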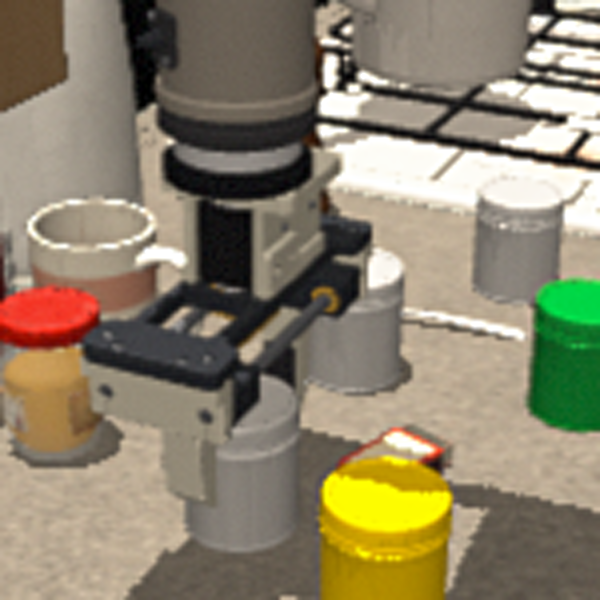

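The open fingers straddle the left tin (243,470). The jaw plates move with the fingers, so only the rods are over the lid. I'll creep lower, watching the force.

>>> carry_out --pt "0 0 0.2 0 0 0 1" --pt "0 0 0.2 0 0 0 1" --pt "0 0 0.2 0 0 0 1" --pt "0 0 0 0 0 0 1" --pt "0 0 0 0 0 0 1" --pt "0 0 0 0 0 0 1" --pt "0 0 0 0 0 0 1" --pt "0 0 0 0 0 0 1"

```text
time: 14.65
tool_pos: [0.517, 0.109, 0.0193]
tool_rot: [-3.142, 0.0, -3.141]
contact_force: [0.7, 0.6, 0.1]
opening: 0.0921
grip_force: 0.0
```

>>> carry_out --pt "0 0 0.2 0 0 0 1" --pt "0 0 0.2 0 0 0 1" --pt "0 0 0.2 0 0 0 1" --pt "0 0 0 0 0 0 1" --pt "0 0 0 0 0 0 1" --pt "0 0 0 0 0 0 1" --pt "0 0 0 0 0 0 1" --pt "0 0 0 0 0 0 1"

```text
time: 15.32
tool_pos: [0.517, 0.109, 0.0133]
tool_rot: [-3.142, 0.0, -3.141]
contact_force: [0.7, 0.3, 0.4]
opening: 0.0913
grip_force: 0.0
```

Still free, with the tips about 30 mm up. Closing on the body.

>>> carry_out --pt "0 0 0 0 0 0 0.5" --pt "0 0 0 0 0 0 0.5" --pt "0 0 0 0 0 0 0.5" --pt "0 0 0 0 0 0 0.5" --pt "0 0 0 0 0 0 0.5" --pt "0 0 0 0 0 0 0.5" --pt "0 0 0 0 0 0 0.5" --pt "0 0 0 0 0 0 0.5" --force 25

```text
time: 15.98
tool_pos: [0.517, 0.109, 0.0133]
tool_rot: [-3.142, 0.0, -3.141]
contact_force: [-0.1, 0.7, 1.3]
opening: 0.0636
grip_force: 25.0
```

Run:
```python
from cell import robot
s=robot.observe();print(s["opening"],s["grip_force"],s["contact_force"],s["torque"])
```

```text
0.06359796373809136 25.00008461996913 [-0.11534187  0.67120047  1.27210808] [ 0.13549067 -0.06792976  0.00273925]
```

>>> carry_out --pt "0 0 -0.3 0 0 0 0.5" --pt "0 0 -0.7 0 0 0 0.5" --pt "0 0 -1 0 0 0 0.5" --pt "0 0 -1 0 0 0 0.5" --pt "0 0 -1 0 0 0 0.5" --pt "0 0 -0.7 0 0 0 0.5" --pt "0 0 -0.3 0 0 0 0.5" --pt "0 0 0 0 0 0 0.5"

```text
time: 16.65
tool_pos: [0.5176, 0.1091, 0.0644]
tool_rot: [3.141, 0.002, -3.141]
contact_force: [0.8, 0.0, -1.3]
opening: 0.0642
grip_force: 25.0
```

```bash
cat > w.py <<'E'
from cell import robot,cams
from h import *
cams.read_camera("side");cams.read_camera("side")
F=[]
for i in range(12):
    cams.read_camera("side");s=robot.observe();F.append(np.r_[s["contact_force"],s["joint_efforts"][1:3]])
print(np.mean(F,0).round(3),np.std(F,0).round(3),s["tool_pos"].round(4) if hasattr(s["tool_pos"],"round") else s["tool_pos"],s["opening"],s["grip_force"],s["time"])
d=cams.read_camera("side");cv2.imwrite("pics/w%d.png"%(s["time"]*10),cv2.resize(d["image"][90:270,150:330],None,fx=3.3,fy=3.3))
E
python3 w.py
```

```text
[ 6.0000e-03  1.9200e-01 -1.4470e+00 -4.7303e+01 -1.9560e+01] [0.397 0.456 0.732 0.16  0.069] [0.517  0.109  0.0632] 0.06372659980899056 24.99982065986842 17.35
```

About 1.45 N, or 0.15 kg. Setting it down gently in the same place.

>>> carry_out --pt "0 0 0.6 0 0 0 0.5" --pt "0 0 1 0 0 0 0.5" --pt "0 0 1.2 0 0 0 0.5" --pt "0 0 1 0 0 0 0.5" --pt "0 0 0.6 0 0 0 0.5" --pt "0 0 0.3 0 0 0 0.5" --pt "0 0 0.2 0 0 0 0.5" --pt "0 0 0.1 0 0 0 0.5"

```text
time: 18.07
tool_pos: [0.5168, 0.109, 0.0132]
tool_rot: [-3.142, -0.001, -3.141]
contact_force: [-2.8, -1.6, 6.9]
opening: 0.0634
grip_force: 25.0
```

>>> carry_out --pt "0 0 0 0 0 0 0.5" --pt "0 0 0 0 0 0 0.5" --pt "0 0 0 0 0 0 1" --pt "0 0 0 0 0 0 1" --pt "0 0 0 0 0 0 1" --pt "0 0 0 0 0 0 1" --pt "0 0 0 0 0 0 1" --pt "0 0 0 0 0 0 1"

```text
time: 18.73
tool_pos: [0.517, 0.109, 0.0133]
tool_rot: [3.142, 0.0, -3.141]
contact_force: [0.8, 0.2, -0.3]
opening: 0.0913
grip_force: 0.0
```

>>> carry_out --pt "0 0 0 0 0 0 1" --pt "0 0 0 0 0 0 1" --pt "0 0 -1 0 0 0 1" --pt "0 0 -2 0 0 0 1" --pt "0 0 -2.5 0 0 0 1" --pt "0 0 -2.5 0 0 0 1" --pt "0 0 -1 0 0 0 1" --pt "0 0 0 0 0 0 1"

```text
time: 19.4
tool_pos: [0.5187, 0.1092, 0.1062]
tool_rot: [3.141, 0.006, -3.141]
contact_force: [0.7, -0.1, 0.3]
opening: 0.0919
grip_force: 0.0
```

Run:
```python
from cell import robot,cams
from h import *
s=robot.observe();print(s["tool_pos"].round(4),s["opening"],s["contact_force"].round(2))
for n in("side","scene"): lids(cams.read_camera(n),dict(L=(.517,.109),M=(.529,-.0725)))
```

```text
[0.5187 0.1092 0.1062] 0.0918730734237363 [ 0.7  -0.14  0.26]
L 402 z 0.0767 mean [0.5165 0.1122] enc [0.5166 0.1105] 0.033
M 239 z 0.0768 mean [ 0.5276 -0.0685] enc [ 0.5277 -0.0714] 0.0324
L 248 z 0.0764 mean [0.5144 0.1063] enc [0.5161 0.1069] 0.033
M 329 z 0.077 mean [ 0.527 -0.075] enc [ 0.5272 -0.0748] 0.0323
```

>>> carry_out --pt "-0.2 -2.5 0 0 0 0 1" --pt "-0.2 -3.5 0 0 0 0 1" --pt "-0.2 -3.6 0 0 0 0 1" --pt "-0.2 -3.5 0 0 0 0 1" --pt "-0.2 -3 0 0 0 0 1" --pt "-0.1 -2.05 0 0 0 0 1" --pt "0 0 0 0 0 0 1" --pt "0 0 0 0 0 0 1"

```text
time: 20.17
tool_pos: [0.5269, -0.0731, 0.1015]
tool_rot: [3.14, -0.003, 3.139]
contact_force: [-0.1, -0.6, -0.7]
opening: 0.0919
grip_force: 0.0
```

>>> carry_out --pt "0 0 1.5 0 0 0 1" --pt "0 0 2.2 0 0 0 1" --pt "0 0 2.2 0 0 0 1" --pt "0 0 1.5 0 0 0 1" --pt "0 0 0.8 0 0 0 1" --pt "0 0 0.4 0 0 0 1" --pt "0 0 0.4 0 0 0 1" --pt "0 0 0 0 0 0 1"

```text
time: 20.83
tool_pos: [0.528, -0.072, 0.013]
tool_rot: [3.141, -0.0, -3.141]
contact_force: [-0.2, 0.2, 0.4]
opening: 0.092
grip_force: 0.0
```

>>> carry_out --pt "0 0 0 0 0 0 0.5" --pt "0 0 0 0 0 0 0.5" --pt "0 0 0 0 0 0 0.5" --pt "0 0 0 0 0 0 0.5" --pt "0 0 0 0 0 0 0.5" --pt "0 0 0 0 0 0 0.5" --pt "0 0 0 0 0 0 0.5" --pt "0 0 0 0 0 0 0.5"

```text
time: 21.5
tool_pos: [0.5283, -0.0726, 0.0136]
tool_rot: [-3.141, 0.001, -3.141]
contact_force: [-0.2, -0.2, 5.0]
opening: 0.064
grip_force: 25.0
```

>>> carry_out --pt "0 0 -0.3 0 0 0 0.5" --pt "0 0 -0.7 0 0 0 0.5" --pt "0 0 -1 0 0 0 0.5" --pt "0 0 -1 0 0 0 0.5" --pt "0 0 -1 0 0 0 0.5" --pt "0 0 -0.7 0 0 0 0.5" --pt "0 0 -0.3 0 0 0 0.5" --pt "0 0 0 0 0 0 0.5"

```text
time: 22.17
tool_pos: [0.5286, -0.0726, 0.0644]
tool_rot: [-3.141, 0.002, -3.141]
contact_force: [-0.2, 0.4, -3.4]
opening: 0.0643
grip_force: 25.0
```

```bash
python3 w.py
```

```text
[  0.125   0.258  -3.287 -48.739 -20.202] [0.712 0.469 0.605 0.161 0.073] [ 0.528  -0.0725  0.0632] 0.06410832184818142 24.999508070759475 22.8667
```

The middle tin reads 3.3 N against 1.45 N for the left. That 0.19 kg difference is far beyond the 0.03 kg allowed between the light ones, so the middle tin is the full one. Raising it.

>>> carry_out --pt "0 0 -0.8 0 0 0 0.5" --pt "0 0 -1.6 0 0 0 0.5" --pt "0 0 -2.2 0 0 0 0.5" --pt "0.3 0 -2.4 0 0 0 0.5" --pt "0.5 0 -2.2 0 0 0 0.5" --pt "0.5 0 -1.6 0 0 0 0.5" --pt "0.2 0 -0.9 0 0 0 0.5" --pt "0 0 -0.3 0 0 0 0.5"

```text
time: 23.58
tool_pos: [0.5134, -0.0726, 0.1853]
tool_rot: [-3.141, 0.003, -3.141]
contact_force: [0.6, 0.9, -3.7]
opening: 0.0639
grip_force: 25.0
```

>>> carry_out --pt "0 0 0 0 0 0 0.5" --pt "0 0 0 0 0 0 0.5" --pt "0 0 0 0 0 0 0.5" --pt "0 0 0 0 0 0 0.5" --pt "0 0 0 0 0 0 0.5" --pt "0 0 0 0 0 0 0.5" --pt "0 0 0 0 0 0 0.5" --pt "0 0 0 0 0 0 0.5"

```text
time: 24.25
tool_pos: [0.513, -0.0725, 0.1831]
tool_rot: [3.142, -0.0, -3.141]
contact_force: [-0.7, 0.0, -2.9]
opening: 0.0642
grip_force: 25.0
```

Run:
```python
from cell import robot,cams
from h import *
s=robot.observe();print(s["tool_pos"].round(4),s["opening"],s["contact_force"].round(2),s["time"])
d=cams.read_camera("side");lids(cams.read_camera("scene"),dict(L=(.517,.109),R=(.4705,-.241)))
P=cloud(d);m=(np.hypot(P[...,0]-.513,P[...,1]+.0725)<.036)&(P[...,2]>.1)&(P[...,2]<.26);print(np.percentile(P[m][:,2],[0,1,5]))
cv2.imwrite("pics/z.png",np.hstack([cv2.resize(x["image"],(400,300)) for x in(d,cams.read_camera("scene"))]))
```

```text
[ 0.513  -0.0725  0.1831] 0.06417085587749927 [-0.75  0.05 -2.95] 24.25
L 270 z 0.0764 mean [0.5158 0.1062] enc [0.5176 0.1068] 0.0344
R 446 z 0.0768 mean [ 0.4688 -0.2439] enc [ 0.469  -0.2438] 0.0326
[0.1702017  0.17157767 0.17409009]
```

View pics/z.png

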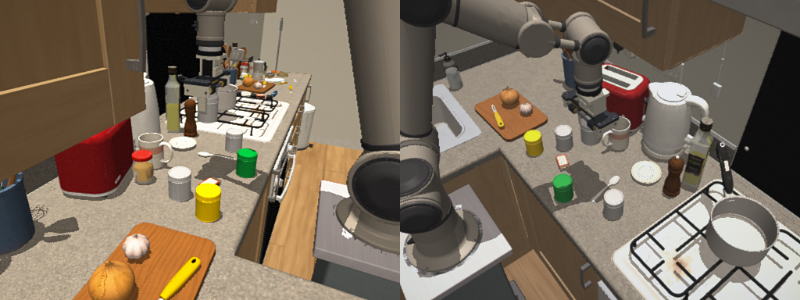

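The middle tin is held upright at about (222,105) in the left half, with its underside at 0.17 m. The other two tins and the bystanders are in place. Handing in.

```bash
python3 -c "from cell import robot;print(robot.hand_in())"
```

```text
the job is handed in; nothing more can be done
None
```

I pressed all three lids home and handed in the job with the middle tin, the heaviest by feel, held upright and still with its underside about 17 cm up; I lifted only the left and middle tins, whose roughly 0.19 kg difference rules out the right one.

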